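# Put the bonder's work holders away by shape

## Robot

A 6-joint arm with a two-finger parallel gripper is mounted at the origin on the work surface. World frame = base frame: x ahead of the robot, y to its left, z up, the work surface at z = 0. Lengths are in m, angles in rad, forces in N, time in s.
With the tool pointing down it reaches from about 0.35 to 0.975 m from the base axis. Payload 4.9 kg.
Tool frame: the origin (TCP) lies midway between the tips of the shut fingers; the grasp point (between the pads) lies 19 mm behind it (ctrl.tcp_to_grasp is the distance from the TCP to the grasp point, in m); z points along the fingers, y is the line along which they close (so a half turn about z gives the same grasp; the last joint's range is limited). The gripper opens to 85 mm and grips with 20 to 120 N. Pads are 22 mm wide; open, the fingers measure 114 mm over their backs; the gripper's body (76 mm by 85 mm) begins 54 mm behind the grasp point. The pads swing forward as they close: fully open they stand 13 mm farther back than shut.
Start: joints at [1.206, 0.053, 1.613, -0, 1.476, -0.119], TCP at [0.152, 0.606, 0.231] pointing down, gripper open.
Joint ranges: [-3.01, 3.01], [-1.01, 2.22], [0.06, 2.58], [-1.02, 4.17], [0.09, 2.62], [-3.14, 3.14]. Speed limits (rad/s): [2.57, 2.57, 3.14, 3.14, 3.14, 3.14].

## Interface

Orientations are given as a rotation vector (axis times angle).
In Python, from station import ctrl gives the robot as it stands.
- The arm moves only by the shell command python3 jog.py 'ROWS' [FORCE]. ROWS is 1 to 20 rows, parted by a bar, with the numbers parted by spaces; each row has 7 numbers: the finger opening in m, then dx, dy, dz in cm, then a rotation vector rx, ry, rz in units of 0.05 rad; each row is the pose to reach, as a shift and turn from the pose commanded when the command began, along the tool's axes at that moment; what a row does not reach only later rows make up. A row lasts 1/12 s, in which the tool goes at most 0.0417 m and 0.125 rad, less where a joint would pass 70% of its speed; a pose out of reach is approached as far as the arm can. The fingers move at their own pace and stop on an object; FORCE is the grip in N (left out, the last holds). Time passes only in rows, so rows that do not move let the fingers close. It prints the time, the measured TCP pose, the force, the opening and the grip force at its end. Input that does not fit is refused with a message, and nothing moves.
- ctrl.get_obs(): the state, without advancing time (a new reading comes with each control period).
- ctrl.get_image(name): name is "scene" or "top"; returns the picture (400x640x3 uint8, red, green, blue); there is no depth.
- ctrl.camera_params(name): a dict with "fx", "fy", "cx", "cy" (pixels), "T" (4x4, takes a point from camera to world coordinates). Camera axes: x right, y down, z forward; pixel columns grow to the right and rows downward; lengths in m; the calibration is good to about 2 mm. A picture is of the moment at which its call begins. camera_params takes no time and is no camera call.
- ctrl.finish_job(): hands the job in; it is judged then, once.
The state is a dict: "t": time; "q": joint angles; "dq": joint speeds; "effort": joint torques, N m; "tool_pos": TCP position; "tool_rot": TCP orientation; "contact_force": force on the tool from outside, world axes, zero at the start; "wrist_torque": the same for the moment, N m; "opening": finger opening in m; "grip_force": force on a finger pad.
Only numpy, scipy, OpenCV 4.12 (cv2) and the standard library are available. Lean on these libraries where they do the work, as an engineer would, in place of code of your own. Each camera call takes 0.05 s, during which the arm holds its last target. There are 200 camera calls.

## Task

Put the five brass work holders of the wire bonder away: the two round ones in the round dish, the two square ones in the square tray and the long one in the long narrow tray. Set each down gently, not dropped, so that it stands right way up and flat on the floor of its tray, beside and not on top of another, and leave the petri dish where it stands.

Things in the scene. Friction and masses are not known exactly. Their poses are not given: they have to be found in the camera images.
- puck_a: One of two identical round brass work holders: a cylinder 40 mm in diameter, 36 mm tall, with small dark vacuum holes in its flat top. Its origin is the centre of its underside; z is up. It stands on the bench at the start, right way up; all five holders have plain vertical sides and are 36 mm tall, brass, 0.2 to 0.5 kg.
- puck_b: One of two identical round brass work holders: a cylinder 40 mm in diameter, 36 mm tall, with small dark vacuum holes in its flat top. Its origin is the centre of its underside; z is up. It stands on the bench at the start, right way up; all five holders have plain vertical sides and are 36 mm tall, brass, 0.2 to 0.5 kg.
- carrier_a: One of two identical square brass work holders: a block 40 x 40 mm, 36 mm tall, with a dark square pocket on top; x and y are along its sides. Its origin is the centre of its underside; z is up. It stands on the bench at the start, right way up; all five holders have plain vertical sides and are 36 mm tall, brass, 0.2 to 0.5 kg.
- carrier_b: One of two identical square brass work holders: a block 40 x 40 mm, 36 mm tall, with a dark square pocket on top; x and y are along its sides. Its origin is the centre of its underside; z is up. It stands on the bench at the start, right way up; all five holders have plain vertical sides and are 36 mm tall, brass, 0.2 to 0.5 kg.
- long_holder: The one long brass work holder: a bar 84 mm (along its x) by 26 mm (along its y), 36 mm tall, with a row of four dark square pockets on top. Its origin is the centre of its underside; z is up. It stands on the bench at the start, right way up; all five holders have plain vertical sides and are 36 mm tall, brass, 0.2 to 0.5 kg.
- round_dish: Round black plastic dish, 150 mm outside diameter, 144 mm inside; its x and y have no visible mark. Wall 3 mm thick and 12 mm high, floor 3 mm thick; origin: centre of its underside, on the bench top (inner floor 3 mm above it); z up. Fixed to the bench.
- square_tray: Square black plastic tray, 130 x 130 mm outside, 124 x 124 mm inside; x and y along its sides. Wall 3 mm thick and 12 mm high, floor 3 mm thick; origin: centre of its underside, on the bench top (inner floor 3 mm above it); z up. Fixed to the bench.
- long_tray: Long narrow black plastic tray, outside 132 mm (along its x) by 64 mm (along its y), inside 126 x 58 mm; x along its long side. Wall 3 mm thick and 12 mm high, floor 3 mm thick; origin: centre of its underside, on the bench top (inner floor 3 mm above it); z up. Fixed to the bench.
- petri: Bystander: closed clear glass petri dish, 62 mm in diameter, 14 mm high, loose on the bench among the holders. Origin: centre of its underside. To be left where it is.

How it is judged:
At the end, for the whole second after the job is handed in: Both round holders are in the round dish, both square ones in the square tray and the long one in the long tray, each wholly inside the walls, flat on the tray's floor (its underside within 3.5 mm of the floor), right way up (within 0.08 rad), at rest (z of puck_a in the frame of round_dish between 0 and 0.0065 m and angle between each of puck_a, puck_b, carrier_a, carrier_b, long_holder's own z axis and vertical below 0.08 rad and linear speed of each of puck_a, puck_b, carrier_a, carrier_b, long_holder below 0.02 m/s and angular speed of each of puck_a, puck_b, carrier_a, carrier_b, long_holder below 0.2 rad/s and horizontal distance between each of puck_a, puck_b and round_dish below 0.054 m and z of puck_b in the frame of round_dish between 0 and 0.0065 m and z of carrier_a in the frame of square_tray between 0 and 0.0065 m and x of carrier_a in the frame of square_tray between -0.044 and 0.044 m and y of carrier_a in the frame of square_tray between -0.044 and 0.044 m and z of carrier_b in the frame of square_tray between 0 and 0.0065 m and x of carrier_b in the frame of square_tray between -0.044 and 0.044 m and y of carrier_b in the frame of square_tray between -0.044 and 0.044 m and z of long_holder in the frame of long_tray between 0 and 0.0065 m and x of long_holder in the frame of long_tray between -0.024 and 0.024 m and y of long_holder in the frame of long_tray between -0.018 and 0.018 m); the robot touches nothing.
It fails at once if a holder was dropped: it fell freely at more than 0.6 m/s (a fall of about 18 mm) ((contact force between puck_a and anything else below 0.01 N and linear speed of puck_a above 0.6 m/s) or (contact force between puck_b and anything else below 0.01 N and linear speed of puck_b above 0.6 m/s) or (contact force between carrier_a and anything else below 0.01 N and linear speed of carrier_a above 0.6 m/s) or (contact force between carrier_b and anything else below 0.01 N and linear speed of carrier_b above 0.6 m/s) or (contact force between long_holder and anything else below 0.01 N and linear speed of long_holder above 0.6 m/s)).
It fails at once if the petri dish was shifted by more than 30 mm or tipped (distance of petri from where it was at the start of the episode above 0.03 m or angle between petri's own z axis and vertical above 0.4 rad).
It also fails if it takes over 136 s, if anything falls off the work surface, if the arm or the gripper's body presses on something with over 40 N, if the wrist force passes 120 N, or if a joint passes its speed limit or range.

## Working session

There is one attempt and no reset: what is moved stays moved. The work goes in short steps, Python scripts to look and compute and a shell command to move; the robot and the scene stay as the last step left them, time stands still between calls to the robot, and variables do not carry over. Pictures are saved under pics/ and viewed, at most 14 in all, crops included, and the job is handed in when it is done.

```bash
ls; mkdir -p pics
python3 - <<'E'
from station import ctrl
import cv2,numpy as np
for n in("top","scene"):
    im=ctrl.get_image(n); cv2.imwrite(f"pics/{n}0.png",im[:,:,::-1])
    p=ctrl.camera_params(n); print(n,p["fx"],p["fy"],p["cx"],p["cy"]);print(np.round(p["T"],4))
o=ctrl.get_obs(); print(o["t"],o["tool_pos"],o["tool_rot"],o["opening"],ctrl.tcp_to_grasp)
E
```

```text
jog.py
pics
station.py
top 491.76188447150446 491.76188447150446 322.0642674745439 198.018360584271
[[ 0.0219 -0.987   0.1591  0.2908]
 [-0.9997 -0.0193  0.0177 -0.0082]
 [-0.0144 -0.1594 -0.9871  1.4839]
 [ 0.      0.      0.      1.    ]]
scene 412.5851991814441 412.5851991814441 321.5109998379982 199.5946319514331
[[-0.6775  0.5537 -0.4842  1.0024]
 [ 0.7354  0.5229 -0.431   0.4201]
 [ 0.0146 -0.6481 -0.7614  0.8021]
 [ 0.      0.      0.      1.    ]]
0.1 [0.15189609 0.60567943 0.23015724] [-3.85089171e-01 -3.11743209e+00  2.88124338e-03] 0.08582223178735264 0.0187
```

View pics/top0.png

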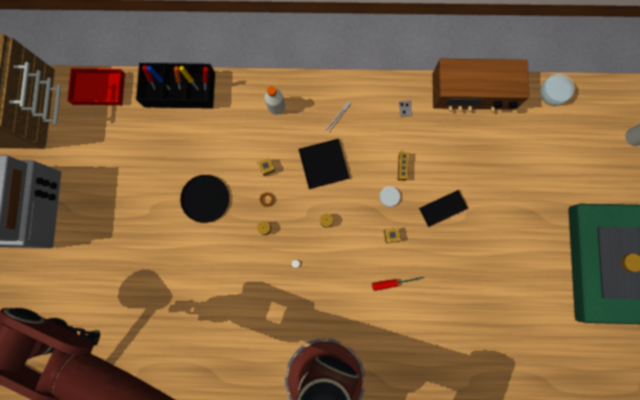

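View pics/scene0.png

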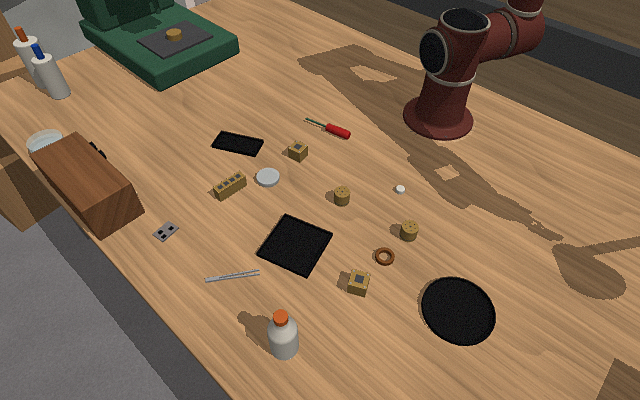

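The top view shows pucks at (265,228) and (327,220), carriers at (266,166) and (392,235), and the bar at (403,165). The petri dish is at (390,196), the round dish at (205,198), the square tray at (324,163) and the long tray at (443,208). The scene view shows the same objects: pucks (342,196) and (409,231), carriers (298,152) and (359,282), bar (230,185). Next I'll build the colour masks.

```bash
cat > seg.py <<'E'
import cv2,numpy as np
R={"top":(150,145,330,115),"scene":(195,110,320,240)}
def masks(im,n):
    x,y,w,h=R[n]; hsv=cv2.cvtColor(im,cv2.COLOR_RGB2HSV); roi=np.zeros(im.shape[:2],np.uint8); roi[y-15:y+h,x:x+w]=255
    return hsv,roi
E
python3 - <<'E'
import cv2,numpy as np
from seg import *
T={"top":[(265,228),(327,220),(266,166),(392,235),(403,165)],"scene":[(342,196),(409,231),(359,282),(298,152),(230,185)]}
for n in T:
    im=cv2.imread(f"pics/{n}0.png")[:,:,::-1].copy(); hsv,_=masks(im,n)
    t=[]
    for u,v in T[n]:
        r=24 if n=="scene" else 20
        c=im[v-r:v+r,u-r:u+r]; t.append(cv2.resize(c,(260,260),interpolation=cv2.INTER_NEAREST))
        print(n,(u,v),"bg",hsv[v-r,u-r],"ctr",[tuple(map(int,hsv[v+d,u+d])) for d in(-6,-3,0,3,6)])
    t.append(np.zeros_like(t[0]))
    cv2.imwrite(f"pics/crop_{n}.png",np.vstack([np.hstack(t[:3]),np.hstack(t[3:])])[:,:,::-1])
E
```

```text
top (265, 228) bg [ 16 147 175] ctr [(18, 172, 166), (21, 200, 159), (20, 199, 159), (20, 206, 120), (17, 150, 160)]
top (327, 220) bg [ 17 147 191] ctr [(18, 155, 184), (20, 200, 161), (20, 187, 149), (21, 204, 156), (16, 151, 144)]
top (266, 166) bg [ 17 145 193] ctr [(17, 158, 177), (19, 142, 117), (30, 4, 66), (21, 204, 159), (17, 169, 89)]
top (392, 235) bg [ 17 150 173] ctr [(19, 150, 162), (20, 170, 138), (120, 12, 66), (20, 190, 152), (18, 159, 128)]
top (403, 165) bg [ 17 146 194] ctr [(17, 149, 182), (21, 197, 150), (20, 158, 126), (20, 186, 141), (16, 154, 119)]
scene (342, 196) bg [ 16 113 183] ctr [(19, 147, 153), (20, 149, 156), (19, 143, 162), (20, 135, 104), (25, 127, 70)]
scene (409, 231) bg [ 15 110 164] ctr [(19, 146, 161), (19, 87, 100), (19, 145, 157), (20, 145, 93), (20, 127, 86)]
scene (359, 282) bg [ 15 110 169] ctr [(19, 148, 159), (120, 13, 79), (20, 44, 87), (19, 144, 167), (19, 145, 176)]
scene (298, 152) bg [ 14 112 171] ctr [(19, 152, 156), (19, 154, 162), (18, 149, 176), (18, 165, 102), (18, 134, 126)]
scene (230, 185) bg [ 16 120 183] ctr [(15, 112, 164), (109, 29, 70), (19, 145, 144), (19, 144, 108), (20, 152, 87)]
```

View pics/crop_top.png

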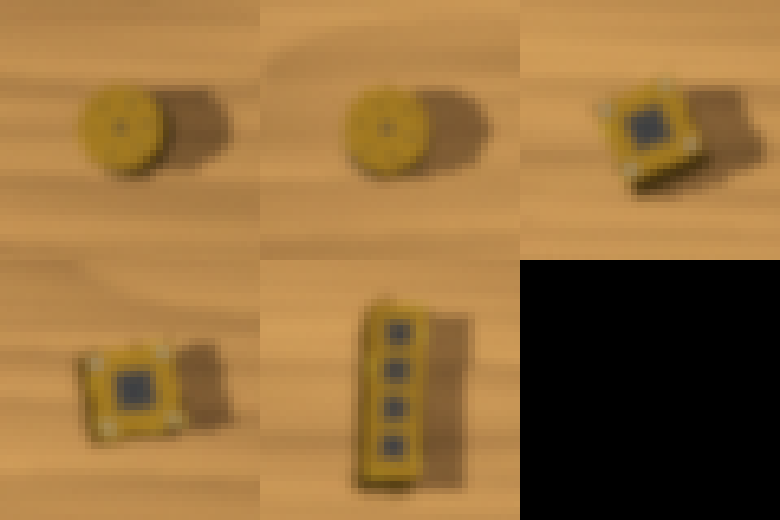

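View pics/crop_scene.png

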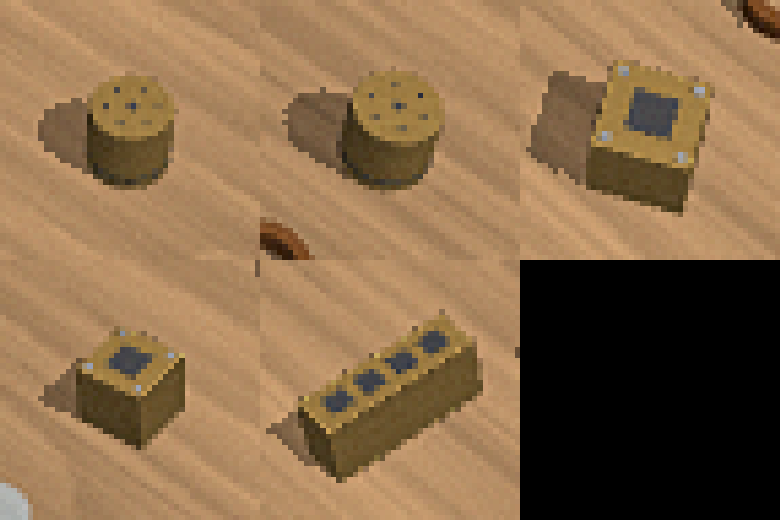

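The crops show that top faces are bright brass, with dark sides and low-saturation pockets, so they separate well. The scene puck at (409,231) is the top-view puck at (265,228). Now I'll triangulate the top-face centres and the tray outlines.

```bash
cat > seg.py <<'E'
import cv2,numpy as np
from station import ctrl
P={n:ctrl.camera_params(n) for n in("top","scene")}
SAT={"top":160,"scene":128}
def ray(n,uv):
    p=P[n];d=np.array([(uv[0]-p["cx"])/p["fx"],(uv[1]-p["cy"])/p["fy"],1]);T=p["T"];return T[:3,3],T[:3,:3]@d
def onz(n,uv,z):
    o,d=ray(n,uv);return o+d*(z-o[2])/d[2]
def tri(a,b):
    (o1,d1),(o2,d2)=ray("top",a),ray("scene",b)
    s=np.linalg.lstsq(np.c_[d1,-d2],o2-o1,rcond=None)[0]
    x,y=o1+s[0]*d1,o2+s[1]*d2;return (x+y)/2,np.linalg.norm(x-y)
def blob(m,c,r):
    w=np.zeros_like(m);cv2.circle(w,c,r,255,-1);m=m&w
    k=max(cv2.findContours(m,cv2.RETR_EXTERNAL,cv2.CHAIN_APPROX_NONE)[0],key=cv2.contourArea)
    return cv2.convexHull(k)
def cen(h):
    m=cv2.moments(h);return np.array([m["m10"],m["m01"]])/m["m00"]
def brass(im,n,c,r):
    h=cv2.cvtColor(im,cv2.COLOR_RGB2HSV)
    return blob(cv2.inRange(h,(18,SAT[n],125),(25,255,255)),c,r)
def black(im,c,r): return blob(cv2.inRange(im,(0,0,0),(48,48,48)),c,r)
def rect(n,h,z):
    q=np.array([onz(n,p[0],z)[:2] for p in h])*1000
    return cv2.minAreaRect(q.astype(np.float32))
E
python3 - <<'E'
from seg import *
I={n:cv2.imread(f"pics/{n}0.png")[:,:,::-1].copy() for n in P}
H={"A":((265,228),(409,231),18),"B":((327,220),(342,196),18),"cA":((266,166),(359,282),20),"cB":((392,235),(298,152),20),"L":((403,165),(230,185),28)}
for k,(a,b,r) in H.items():
    h1,h2=brass(I["top"],"top",a,r),brass(I["scene"],"scene",b,r)
    p,e=tri(cen(h1),cen(h2)); print(k,cen(h1).round(1),cen(h2).round(1),(p*1000).round(1),"gap",round(e*1000,1),
     [np.round(x,1) for x in rect("top",h1,.036)],[np.round(x,1) for x in rect("scene",h2,.036)])
for k,(a,b,r,r2) in {"dish":((205,198),(458,310),32,50),"sq":((324,163),(295,245),36,50),"lt":((443,208),(237,144),32,34)}.items():
    h1,h2=black(I["top"],a,r),black(I["scene"],b,r2)
    p,e=tri(cen(h1),cen(h2)); print(k,cen(h1).round(1),cen(h2).round(1),(p*1000).round(1),"gap",round(e*1000,1),
     [np.round(x,1) for x in rect("top",h1,.012)],[np.round(x,1) for x in rect("scene",h2,.012)])
for n,c in(("top",(390,196)),("scene",(267,177))):
    h=cv2.cvtColor(I[n],cv2.COLOR_RGB2HSV);h=blob(cv2.inRange(h,(0,0,130),(180,60,255)),c,20);print("petri",(onz(n,cen(h),.012)*1000).round(),[np.round(x,1) for x in rect(n,h,.014)])
E
```

```text
A [262.6 226.9] [409.8 226.3] [434.2 191.2  36.2] gap 1.2 [array([434.6, 191.4]), array([36.1, 41.5]), np.float64(46.7)] [array([434.2, 190.7]), array([37.2, 37.3]), np.float64(80.0)]
B [325.9 219.3] [341.8 191.3] [460.6   4.8  35.8] gap 0.3 [array([460.7,   5.5]), array([37.8, 40. ]), np.float64(46.3)] [array([460.5,   4.2]), array([38. , 34.6]), np.float64(78.1)]
cA [265.4 165.4] [358.8 278.6] [620.9 191.   34.8] gap 0.8 [array([621.5, 191.4]), array([40.3, 41.9]), np.float64(28.3)] [array([621.3, 190.8]), array([39.3, 39.1]), np.float64(25.2)]
cB [392.  234.9] [298.  146.4] [ 418.4 -190.4   35.3] gap 0.0 [array([ 419.1, -190. ]), array([43. , 45.4]), np.float64(8.2)] [array([ 419.4, -190.9]), array([38.8, 36.7]), np.float64(9.8)]
L [402.9 164.4] [228.6 181.4] [ 631.7 -223.8   36.6] gap 1.4 [array([ 631.2, -222.9]), array([32.7, 84.8]), np.float64(85.4)] [array([ 631. , -224.9]), array([25.9, 82.2]), np.float64(88.3)]
dish [204.6 198.3] [457.9 310.9] [5.217e+02 3.793e+02 2.000e-01] gap 1.3 [array([520. , 375.9]), array([138.7, 144.2]), np.float64(1.2)] [array([524.7, 377. ]), array([147.7, 152.1]), np.float64(81.7)]
sq [323.6 163.3] [294.6 245.2] [638.4  15.8   1.1] gap 0.3 [array([636.5,  15.9]), array([125.8, 124.6]), np.float64(16.2)] [array([640.4,  18.4]), array([134.4, 132.8]), np.float64(16.0)]
lt [443.  207.9] [237.5 143.5] [ 505.9 -348.1    5.5] gap 0.5 [array([ 505.6, -347.1]), array([ 58.5, 129.6]), np.float64(26.0)] [array([ 509.5, -343.1]), array([ 73.2, 137. ]), np.float64(26.2)]
petri [ 537. -186.   12.] [array([ 536.4, -185.6]), array([58.5, 57.4]), np.float64(0.2)]
petri [ 537. -187.   12.] [array([ 537.4, -185.5]), array([58.8, 57.8]), np.float64(81.1)]
```

Tops come out at 34.8–36.6 mm with ray gaps of 1.4 mm or less, and sizes match the text. Tray outlines sit at 0–5 mm, as expected for low trays. Next is a small planner that prints shifts in tool axes.

```bash
cat > plan.py <<'E'
# waypoints x,y,z (mm), closing angle (deg): shift and turn from the present pose, in tool axes
import sys,numpy as np
from scipy.spatial.transform import Rotation as Ro
from station import ctrl
o=ctrl.get_obs();R=Ro.from_rotvec(o["tool_rot"]);M=R.as_matrix();p=o["tool_pos"]
yaw=np.degrees(np.arctan2(M[1,1],M[0,1]));print("t",round(o["t"],2),"now",(p*1000).round(1),"closing",round(yaw,1),"q6",round(o["q"][5],2),"open",round(o["opening"],4))
for w in sys.argv[1:]:
    x,y,z,a=map(float,w.split(","));a=yaw+(a-yaw+90)%180-90;c,s=np.cos(np.radians(a)),np.sin(np.radians(a))
    T=np.array([[-s,c,0],[c,s,0],[0,0,-1.]])  # columns: tool x, y, z in world
    T=np.c_[[-s,c,0],[c,s,0],[0,0,-1]]
    if np.linalg.det(T)<0:T[:,0]*=-1
    print(w,(M.T@(np.array([x,y,z])/1000-p)).round(4),(R.inv()*Ro.from_matrix(T)).as_rotvec().round(3))
E
sed -i '/^    T=np.array/d' plan.py
python3 plan.py 434.4,191.2,100,76 434.4,191.2,3,76 548.7,371.7,100,76
```

```text
t 0.1 now [151.9 605.7 230.2] closing 75.9 q6 -0.12 open 0.0858
434.4,191.2,100,76 [-0.3749 -0.333   0.1307] [-0.002 -0.    -0.001]
434.4,191.2,3,76 [-0.3749 -0.3328  0.2277] [-0.002 -0.    -0.001]
548.7,371.7,100,76 [-0.4418 -0.1301  0.1303] [-0.002 -0.    -0.001]
```

Careful with the scale: shifts go in cm and turns go in units of 0.05 rad. That gives: -0.375 m is -37.5, -0.333 m is -33.3.

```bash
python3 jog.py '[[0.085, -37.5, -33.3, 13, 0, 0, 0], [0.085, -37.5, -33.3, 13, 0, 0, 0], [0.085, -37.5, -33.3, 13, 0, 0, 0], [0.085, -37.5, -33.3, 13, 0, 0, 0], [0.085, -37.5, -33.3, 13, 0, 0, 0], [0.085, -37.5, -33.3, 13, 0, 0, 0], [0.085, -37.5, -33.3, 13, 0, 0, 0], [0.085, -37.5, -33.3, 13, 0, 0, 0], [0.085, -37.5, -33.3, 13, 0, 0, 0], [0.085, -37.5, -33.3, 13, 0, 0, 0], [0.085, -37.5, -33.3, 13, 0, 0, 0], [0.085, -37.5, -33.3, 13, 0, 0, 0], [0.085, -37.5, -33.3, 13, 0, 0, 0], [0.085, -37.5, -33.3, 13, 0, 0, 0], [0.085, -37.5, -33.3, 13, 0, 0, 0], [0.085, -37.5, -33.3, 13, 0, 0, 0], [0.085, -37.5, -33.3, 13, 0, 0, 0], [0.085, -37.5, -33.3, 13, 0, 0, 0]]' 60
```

```text
refused: ROWS must be rows parted by a bar, with the numbers parted by spaces. Nothing was moved.
```

The call was refused and nothing moved: it wants rows parted by a bar, with the numbers parted by spaces. Same move again in that form.

```bash
python3 jog.py '0.085 -37.5 -33.3 13 0 0 0 | 0.085 -37.5 -33.3 13 0 0 0 | 0.085 -37.5 -33.3 13 0 0 0 | 0.085 -37.5 -33.3 13 0 0 0 | 0.085 -37.5 -33.3 13 0 0 0 | 0.085 -37.5 -33.3 13 0 0 0 | 0.085 -37.5 -33.3 13 0 0 0 | 0.085 -37.5 -33.3 13 0 0 0 | 0.085 -37.5 -33.3 13 0 0 0 | 0.085 -37.5 -33.3 13 0 0 0 | 0.085 -37.5 -33.3 13 0 0 0 | 0.085 -37.5 -33.3 13 0 0 0 | 0.085 -37.5 -33.3 13 0 0 0 | 0.085 -37.5 -33.3 13 0 0 0 | 0.085 -37.5 -33.3 13 0 0 0 | 0.085 -37.5 -33.3 13 0 0 0 | 0.085 -37.5 -33.3 13 0 0 0 | 0.085 -37.5 -33.3 13 0 0 0' 60; python3 plan.py 434.4,191.2,3,76 548.7,371.7,100,76
```

```text
t: 1.6
tool_pos: [0.4344, 0.193, 0.1016]
tool_rot: [0.382, 3.118, 0.001]
contact_force: [-0.3, 0.6, -0.4]
opening: 0.0852
grip_force: 0.0
t 1.6 now [434.4 193.  101.6] closing 76.0 q6 -1.07 open 0.0852
434.4,191.2,3,76 [-0.0004 -0.0018  0.0986] [0.    0.    0.001]
548.7,371.7,100,76 [-0.0678  0.201   0.0018] [0.    0.    0.001]
```

```bash
python3 jog.py '0.085 0 0 5 0 0 0 | 0.085 0 0 8 0 0 0 | 0.085 0 0 9.7 0 0 0 | 0.085 0 0 9.7 0 0 0 | 0.085 0 0 9.7 0 0 0 | 0.085 0 0 9.7 0 0 0 | 0.03 0 0 9.7 0 0 0 | 0.03 0 0 9.7 0 0 0 | 0.03 0 0 9.7 0 0 0 | 0.03 0 0 9.7 0 0 0 | 0.03 0 0 9.7 0 0 0 | 0.03 0 0 9.7 0 0 0 | 0.03 0 0 9.7 0 0 0 | 0.03 0 0 9.7 0 0 0' 60; python3 plan.py 434.4,191.2,3,76
```

```text
t: 2.77
tool_pos: [0.4359, 0.1922, 0.0057]
tool_rot: [0.385, 3.116, 0.001]
contact_force: [-0.7, -1.1, 5.0]
opening: 0.0384
grip_force: 60.6
t 2.77 now [435.9 192.2   5.7] closing 75.9 q6 -1.07 open 0.0384
434.4,191.2,3,76 [ 0.0013 -0.0013  0.0027] [ 0.001  0.002 -0.001]
```

In the tool's units: 0.2 m is 20, -0.08 m is -8.

```bash
python3 jog.py '0.03 0 0 -3 0 0 0 | 0.03 0 0 -7 0 0 0 | 0.03 -2 6 -8 0 0 0 | 0.03 -6.7 20 -8 0 0 0 | 0.03 -6.7 20 -8 0 0 0 | 0.03 -6.7 20 -8 0 0 0 | 0.03 -6.7 20 -8 0 0 0 | 0.03 -6.7 20 -8 0 0 0 | 0.03 -6.7 20 -8 0 0 0 | 0.03 -6.7 20 -8 0 0 0 | 0.03 -6.7 20 -8 0 0 0'; python3 plan.py 548.7,371.7,8,76
python3 - <<'E'
from seg import *
for n in P: cv2.imwrite(f"pics/{n}1.png",ctrl.get_image(n)[:,:,::-1])
E
```

```text
t: 3.68
tool_pos: [0.5473, 0.3685, 0.0833]
tool_rot: [-0.386, -3.116, 0.002]
contact_force: [-0.3, 0.1, -2.7]
opening: 0.0385
grip_force: 61.8
t 3.68 now [547.3 368.5  83.3] closing 75.9 q6 -0.84 open 0.0385
548.7,371.7,8,76 [-0.0007  0.0036  0.0753] [-0.002 -0.002 -0.002]
```

View pics/scene1.png

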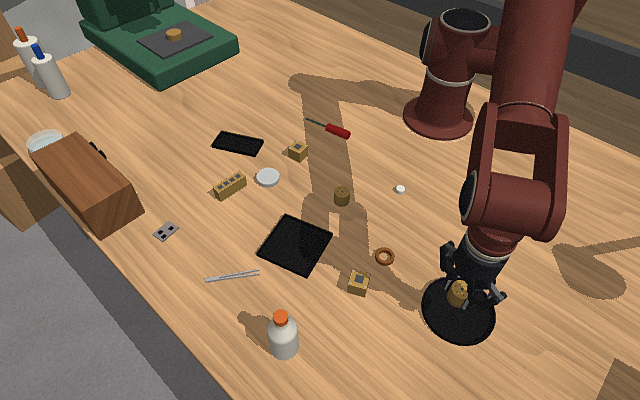

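Puck A is held over the dish at (458,293) in the scene view. Now lower it slowly.

```bash
python3 jog.py '0.03 0 0 3 0 0 0 | 0.03 0 0 5.5 0 0 0 | 0.03 0 0 6.5 0 0 0 | 0.03 0 0 7 0 0 0 | 0.03 0 0 7.3 0 0 0 | 0.03 0 0 7.4 0 0 0 | 0.03 0 0 7.5 0 0 0 | 0.03 0 0 7.5 0 0 0 | 0.03 0 0 7.5 0 0 0'; python3 plan.py 548.7,371.7,8,76
```

```text
t: 4.53
tool_pos: [0.5492, 0.3701, 0.0107]
tool_rot: [0.385, 3.116, 0.002]
contact_force: [-0.1, 1.1, -2.6]
opening: 0.0383
grip_force: 61.9
t 4.53 now [549.2 370.1  10.7] closing 75.9 q6 -0.84 open 0.0383
548.7,371.7,8,76 [0.0009 0.0014 0.0027] [ 0.001  0.002 -0.001]
```

In the tool's units: 0.003 m is 0.3, 0.002 m is 0.2.

```bash
python3 jog.py '0.03 0 0 0.1 0 0 0 | 0.03 0 0 0.2 0 0 0 | 0.03 0 0 0.3 0 0 0 | 0.03 0 0 0.3 0 0 0 | 0.03 0 0 0.3 0 0 0'
```

```text
t: 4.95
tool_pos: [0.5491, 0.3701, 0.0088]
tool_rot: [0.385, 3.117, 0.0]
contact_force: [-4.8, -3.1, 6.9]
opening: 0.0387
grip_force: 63.1
```

```bash
python3 jog.py '0.06 0 0 0 0 0 0 | 0.06 0 0 0 0 0 0 | 0.06 0 0 0 0 0 0 | 0.06 0 0 0 0 0 0 | 0.06 0 0 -2 0 0 0 | 0.06 0 0 -6 0 0 0 | 0.085 0 0 -9.5 0 0 0 | 0.085 0 0 -9.5 0 0 0 | 0.085 0 0 -9.5 0 0 0 | 0.085 0 0 -9.5 0 0 0'; python3 plan.py 460.6,4.8,103,76 460.6,4.8,2,76 494.3,385.3,90,76
```

```text
t: 5.78
tool_pos: [0.5483, 0.3696, 0.1011]
tool_rot: [-0.385, -3.118, 0.0]
contact_force: [-0.6, 0.5, -0.7]
opening: 0.085
grip_force: 0.0
t 5.78 now [548.3 369.6 101.1] closing 75.9 q6 -0.84 open 0.085
460.6,4.8,103,76 [-0.0037 -0.3751 -0.0019] [-0.    -0.    -0.001]
460.6,4.8,2,76 [-0.0037 -0.3751  0.0991] [-0.    -0.    -0.001]
494.3,385.3,90,76 [0.0562 0.0021 0.0111] [-0.    -0.    -0.001]
```

In the tool's units: -0.375 m is -37.5, -0.004 m is -0.4.

```bash
python3 jog.py '0.085 -0.4 -37.5 0 0 0 0 | 0.085 -0.4 -37.5 0 0 0 0 | 0.085 -0.4 -37.5 0 0 0 0 | 0.085 -0.4 -37.5 0 0 0 0 | 0.085 -0.4 -37.5 0 0 0 0 | 0.085 -0.4 -37.5 0 0 0 0 | 0.085 -0.4 -37.5 0 0 0 0 | 0.085 -0.4 -37.5 0 0 0 0 | 0.085 -0.4 -37.5 0 0 0 0 | 0.085 -0.4 -37.5 0 0 0 0 | 0.085 -0.4 -37.5 0 0 0 0 | 0.085 -0.4 -37.5 0 0 0 0 | 0.085 -0.4 -37.5 0 0 0 0 | 0.085 -0.4 -37.5 0 0 0 0'; python3 plan.py 460.6,4.8,3,76
```

```text
t: 6.95
tool_pos: [0.4609, 0.0062, 0.1007]
tool_rot: [-0.381, -3.117, -0.0]
contact_force: [0.2, 0.1, 1.7]
opening: 0.0851
grip_force: 0.0
t 6.95 now [460.9   6.2 100.7] closing 76.0 q6 -1.48 open 0.0851
460.6,4.8,3,76 [-0.0001 -0.0014  0.0977] [ 0.    -0.001  0.001]
```

In the tool's units: 0.097 m is 9.7, 0.08 m is 8.

```bash
python3 jog.py '0.085 0 0 5 0 0 0 | 0.085 0 0 8 0 0 0 | 0.085 0 0 9.7 0 0 0 | 0.085 0 0 9.7 0 0 0 | 0.085 0 0 9.7 0 0 0 | 0.085 0 0 9.7 0 0 0 | 0.03 0 0 9.7 0 0 0 | 0.03 0 0 9.7 0 0 0 | 0.03 0 0 9.7 0 0 0 | 0.03 0 0 9.7 0 0 0 | 0.03 0 0 9.7 0 0 0 | 0.03 0 0 9.7 0 0 0 | 0.03 0 0 9.7 0 0 0 | 0.03 0 0 9.7 0 0 0'; python3 jog.py '0.03 0 0 -3 0 0 0 | 0.03 0 0 -6 0 0 0 | 0.03 0 0 -8.5 0 0 0 | 0.03 0 0 -8.5 0 0 0 | 0.03 0 0 -8.5 0 0 0'; python3 plan.py 493.8,384.6,90,76
```

```text
t: 8.12
tool_pos: [0.4622, 0.0048, 0.0057]
tool_rot: [0.385, 3.116, 0.0]
contact_force: [-0.2, 0.8, 5.9]
opening: 0.0384
grip_force: 60.5
t: 8.53
tool_pos: [0.4618, 0.0048, 0.0902]
tool_rot: [0.385, 3.115, -0.0]
contact_force: [-0.3, -0.1, -3.0]
opening: 0.0388
grip_force: 61.2
t 8.53 now [461.8   4.8  90.2] closing 75.9 q6 -1.48 open 0.0388
493.8,384.6,90,76 [6.140e-02 3.762e-01 1.000e-04] [ 0.     0.003 -0.002]
```

```bash
python3 jog.py '0.03 6.1 37.7 0 0 0 0 | 0.03 6.1 37.7 0 0 0 0 | 0.03 6.1 37.7 0 0 0 0 | 0.03 6.1 37.7 0 0 0 0 | 0.03 6.1 37.7 0 0 0 0 | 0.03 6.1 37.7 0 0 0 0 | 0.03 6.1 37.7 0 0 0 0 | 0.03 6.1 37.7 0 0 0 0 | 0.03 6.1 37.7 0 0 0 0 | 0.03 6.1 37.7 0 0 0 0 | 0.03 6.1 37.7 0 0 0 0 | 0.03 6.1 37.7 0 0 0 0 | 0.03 6.1 37.7 0 0 0 0 | 0.03 6.1 37.7 0 0 0 0'; python3 plan.py 493.8,384.6,8,76
```

```text
t: 9.7
tool_pos: [0.4931, 0.3837, 0.088]
tool_rot: [-0.387, -3.116, 0.003]
contact_force: [0.2, -0.6, -3.2]
opening: 0.0385
grip_force: 61.8
t 9.7 now [493.1 383.7  88. ] closing 75.8 q6 -0.78 open 0.0385
493.8,384.6,8,76 [-0.0006  0.0012  0.08  ] [-0.002 -0.001 -0.003]
```

In the tool's units: 0.081 m is 8.1, 0.08 m is 8.

```bash
python3 jog.py '0.03 0 0 3 0 0 0 | 0.03 0 0 5.5 0 0 0 | 0.03 0 0 6.8 0 0 0 | 0.03 0 0 7.3 0 0 0 | 0.03 0 0 7.6 0 0 0 | 0.03 0 0 7.8 0 0 0 | 0.03 0 0 7.9 0 0 0 | 0.03 0 0 8 0 0 0 | 0.03 0 0 8.1 0 0 0 | 0.03 0 0 8.1 0 0 0 | 0.03 0 0 8.1 0 0 0'; python3 plan.py
```

```text
t: 10.62
tool_pos: [0.4939, 0.3857, 0.0088]
tool_rot: [0.385, 3.117, 0.001]
contact_force: [0.5, -0.9, -2.7]
opening: 0.0383
grip_force: 62.1
t 10.62 now [493.9 385.7   8.8] closing 75.9 q6 -0.78 open 0.0383
```

```bash
python3 jog.py '0.03 0 0 0.1 0 0 0 | 0.03 0 0 0.2 0 0 0 | 0.03 0 0 0.2 0 0 0'; python3 jog.py '0.06 0 0 0 0 0 0 | 0.06 0 0 0 0 0 0 | 0.06 0 0 0 0 0 0 | 0.06 0 0 0 0 0 0 | 0.06 0 0 -2 0 0 0 | 0.06 0 0 -6 0 0 0 | 0.085 0 0 -9.5 0 0 0 | 0.085 0 0 -9.5 0 0 0 | 0.085 0 0 -9.5 0 0 0 | 0.085 0 0 -9.5 0 0 0'; python3 plan.py 621.2,191,102,116
```

```text
t: 10.87
tool_pos: [0.4939, 0.3857, 0.0087]
tool_rot: [-0.385, -3.118, 0.001]
contact_force: [-6.4, -3.1, 10.6]
opening: 0.0386
grip_force: 63.4
t: 11.7
tool_pos: [0.4935, 0.3854, 0.1011]
tool_rot: [-0.385, -3.118, 0.0]
contact_force: [0.2, 0.3, -1.2]
opening: 0.0848
grip_force: 0.0
t 11.7 now [493.5 385.4 101.1] closing 75.9 q6 -0.78 open 0.0848
621.2,191,102,116 [-0.1711 -0.1575 -0.0009] [-0.  -0.  -0.7]
```

In the tool's units: -0.171 m is -17.1, -0.158 m is -15.8, -0.7 rad is -14.

```bash
python3 jog.py '0.085 -17.1 -15.8 0 0 0 -14 | 0.085 -17.1 -15.8 0 0 0 -14 | 0.085 -17.1 -15.8 0 0 0 -14 | 0.085 -17.1 -15.8 0 0 0 -14 | 0.085 -17.1 -15.8 0 0 0 -14 | 0.085 -17.1 -15.8 0 0 0 -14 | 0.085 -17.1 -15.8 0 0 0 -14 | 0.085 -17.1 -15.8 0 0 0 -14 | 0.085 -17.1 -15.8 0 0 0 -14 | 0.085 -17.1 -15.8 0 0 0 -14 | 0.085 -17.1 -15.8 0 0 0 -14'; python3 plan.py 621.2,191,3,116
python3 - <<'E'
from seg import *
cv2.imwrite("pics/scene2.png",ctrl.get_image("scene")[:,:,::-1])
E
```

```text
t: 12.62
tool_pos: [0.6199, 0.1919, 0.1006]
tool_rot: [0.709, -3.059, -0.0]
contact_force: [-0.9, -0.2, 0.2]
opening: 0.0851
grip_force: 0.0
t 12.62 now [619.9 191.9 100.6] closing 116.1 q6 -1.84 open 0.0851
621.2,191,3,116 [-0.0009 -0.0014  0.0976] [ 0.001 -0.001  0.002]
```

View pics/scene2.png

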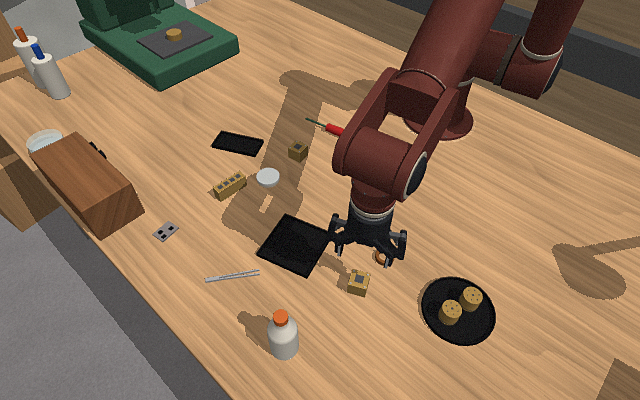

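Both pucks stand side by side in the dish, at (451,312) and (472,298). The gripper is above carrier A.

In the tool's units: 0.098 m is 9.8, 0.08 m is 8.

```bash
python3 jog.py '0.085 0 0 5 0 0 0 | 0.085 0 0 8 0 0 0 | 0.085 0 0 9.8 0 0 0 | 0.085 0 0 9.8 0 0 0 | 0.085 0 0 9.8 0 0 0 | 0.085 0 0 9.8 0 0 0 | 0.03 0 0 9.8 0 0 0 | 0.03 0 0 9.8 0 0 0 | 0.03 0 0 9.8 0 0 0 | 0.03 0 0 9.8 0 0 0 | 0.03 0 0 9.8 0 0 0 | 0.03 0 0 9.8 0 0 0 | 0.03 0 0 9.8 0 0 0 | 0.03 0 0 9.8 0 0 0'; python3 jog.py '0.03 0 0 -3 0 0 0 | 0.03 0 0 -6 0 0 0 | 0.03 0 0 -8.5 0 0 0 | 0.03 0 0 -8.5 0 0 0 | 0.03 0 0 -8.5 0 0 0'; python3 plan.py 667.2,24.2,90,106
```

```text
t: 13.83
tool_pos: [0.6221, 0.191, 0.0049]
tool_rot: [-0.707, 3.059, 0.001]
contact_force: [-1.0, 0.8, 5.7]
opening: 0.0396
grip_force: 62.6
t: 14.25
tool_pos: [0.6217, 0.1906, 0.089]
tool_rot: [-0.707, 3.059, -0.0]
contact_force: [-0.8, -0.4, -3.6]
opening: 0.0389
grip_force: 62.0
t 14.25 now [621.7 190.6  89. ] closing 116.0 q6 -1.84 open 0.0389
667.2,24.2,90,106 [ 0.0321 -0.1695 -0.0009] [-0.001  0.002  0.175]
```

In the tool's units: -0.17 m is -17, 0.032 m is 3.2, 0.175 rad is 3.5.

```bash
python3 jog.py '0.03 3.2 -17 0 0 0 3.5 | 0.03 3.2 -17 0 0 0 3.5 | 0.03 3.2 -17 0 0 0 3.5 | 0.03 3.2 -17 0 0 0 3.5 | 0.03 3.2 -17 0 0 0 3.5 | 0.03 3.2 -17 0 0 0 3.5 | 0.03 3.2 -17 0 0 0 3.5 | 0.03 3.2 -17 0 0 0 3.5'; python3 jog.py '0.03 0 0 3 0 0 0 | 0.03 0 0 5.5 0 0 0 | 0.03 0 0 6.8 0 0 0 | 0.03 0 0 7.3 0 0 0 | 0.03 0 0 7.6 0 0 0 | 0.03 0 0 7.8 0 0 0 | 0.03 0 0 8 0 0 0 | 0.03 0 0 8.1 0 0 0 | 0.03 0 0 8.2 0 0 0 | 0.03 0 0 8.2 0 0 0 | 0.03 0 0 8.2 0 0 0'; python3 plan.py 667.2,24.2,8,106
```

```text
t: 14.92
tool_pos: [0.6653, 0.025, 0.086]
tool_rot: [0.438, -3.107, -0.002]
contact_force: [0.1, -0.3, -3.9]
opening: 0.0392
grip_force: 62.4
t: 15.83
tool_pos: [0.668, 0.0237, 0.008]
tool_rot: [-0.437, 3.109, -0.0]
contact_force: [-1.4, 0.7, 2.6]
opening: 0.0391
grip_force: 62.9
t 15.83 now [668.   23.7   8. ] closing 106.0 q6 -1.93 open 0.0391
667.2,24.2,8,106 [ 0.0006  0.0007 -0.0001] [-0.001  0.002 -0.   ]
```

```bash
python3 jog.py '0.06 0 0 0 0 0 0 | 0.06 0 0 0 0 0 0 | 0.06 0 0 0 0 0 0 | 0.06 0 0 0 0 0 0 | 0.06 0 0 -2 0 0 0 | 0.06 0 0 -6 0 0 0 | 0.085 0 0 -9.5 0 0 0 | 0.085 0 0 -9.5 0 0 0 | 0.085 0 0 -9.5 0 0 0 | 0.085 0 0 -9.5 0 0 0'; python3 plan.py 418.8,-190.4,101,99
```

```text
t: 16.67
tool_pos: [0.6668, 0.0238, 0.1013]
tool_rot: [-0.437, 3.111, -0.0]
contact_force: [0.3, 0.4, -0.6]
opening: 0.085
grip_force: 0.0
t 16.67 now [666.8  23.8 101.3] closing 106.0 q6 -1.93 open 0.085
418.8,-190.4,101,99 [ 2.974e-01 -1.375e-01  2.000e-04] [-0.     0.     0.122]
```

```bash
python3 jog.py '0.085 29.8 -13.7 0 0 0 2.4 | 0.085 29.8 -13.7 0 0 0 2.4 | 0.085 29.8 -13.7 0 0 0 2.4 | 0.085 29.8 -13.7 0 0 0 2.4 | 0.085 29.8 -13.7 0 0 0 2.4 | 0.085 29.8 -13.7 0 0 0 2.4 | 0.085 29.8 -13.7 0 0 0 2.4 | 0.085 29.8 -13.7 0 0 0 2.4 | 0.085 29.8 -13.7 0 0 0 2.4 | 0.085 29.8 -13.7 0 0 0 2.4 | 0.085 29.8 -13.7 0 0 0 2.4 | 0.085 29.8 -13.7 0 0 0 2.4'; python3 plan.py 418.8,-190.4,3,99
```

```text
t: 17.67
tool_pos: [0.4184, -0.1892, 0.1005]
tool_rot: [0.252, -3.131, -0.002]
contact_force: [-0.1, 0.6, -0.2]
opening: 0.0851
grip_force: 0.0
t 17.67 now [ 418.4 -189.2  100.5] closing 99.2 q6 -2.32 open 0.0851
418.8,-190.4,3,99 [-0.0003 -0.0014  0.0975] [ 0.001 -0.001  0.003]
```

In the tool's units: 0.098 m is 9.8, 0.08 m is 8.

```bash
python3 jog.py '0.085 0 0 5 0 0 0 | 0.085 0 0 8 0 0 0 | 0.085 0 0 9.8 0 0 0 | 0.085 0 0 9.8 0 0 0 | 0.085 0 0 9.8 0 0 0 | 0.085 0 0 9.8 0 0 0 | 0.03 0 0 9.8 0 0 0 | 0.03 0 0 9.8 0 0 0 | 0.03 0 0 9.8 0 0 0 | 0.03 0 0 9.8 0 0 0 | 0.03 0 0 9.8 0 0 0 | 0.03 0 0 9.8 0 0 0 | 0.03 0 0 9.8 0 0 0 | 0.03 0 0 9.8 0 0 0'; python3 jog.py '0.03 0 0 -3 0 0 0 | 0.03 0 0 -6 0 0 0 | 0.03 0 0 -8.5 0 0 0 | 0.03 0 0 -8.5 0 0 0 | 0.03 0 0 -8.5 0 0 0'; python3 plan.py 608.6,7.4,90,106
```

```text
t: 18.83
tool_pos: [0.4191, -0.1906, 0.0046]
tool_rot: [-0.249, 3.13, -0.002]
contact_force: [-0.3, 0.8, 6.7]
opening: 0.0391
grip_force: 62.2
t: 19.25
tool_pos: [0.4186, -0.1904, 0.089]
tool_rot: [-0.249, 3.13, -0.003]
contact_force: [0.6, 0.5, -3.4]
opening: 0.0392
grip_force: 62.2
t 19.25 now [ 418.6 -190.4   89. ] closing 99.1 q6 -2.32 open 0.0392
608.6,7.4,90,106 [-0.2189  0.1653 -0.0009] [-0.002  0.002 -0.12 ]
```

In the tool's units: -0.219 m is -21.9, 0.165 m is 16.5, -0.12 rad is -2.4.

```bash
python3 jog.py '0.03 -21.9 16.5 0 0 0 -2.4 | 0.03 -21.9 16.5 0 0 0 -2.4 | 0.03 -21.9 16.5 0 0 0 -2.4 | 0.03 -21.9 16.5 0 0 0 -2.4 | 0.03 -21.9 16.5 0 0 0 -2.4 | 0.03 -21.9 16.5 0 0 0 -2.4 | 0.03 -21.9 16.5 0 0 0 -2.4 | 0.03 -21.9 16.5 0 0 0 -2.4 | 0.03 -21.9 16.5 0 0 0 -2.4 | 0.03 -21.9 16.5 0 0 0 -2.4 | 0.03 -21.9 16.5 0 0 0 -2.4'; python3 jog.py '0.03 0 0 3 0 0 0 | 0.03 0 0 5.5 0 0 0 | 0.03 0 0 6.8 0 0 0 | 0.03 0 0 7.3 0 0 0 | 0.03 0 0 7.6 0 0 0 | 0.03 0 0 7.8 0 0 0 | 0.03 0 0 8 0 0 0 | 0.03 0 0 8.1 0 0 0 | 0.03 0 0 8.2 0 0 0 | 0.03 0 0 8.2 0 0 0 | 0.03 0 0 8.2 0 0 0'; python3 plan.py 608.6,7.4,8,106
```

```text
t: 20.17
tool_pos: [0.6064, 0.007, 0.0862]
tool_rot: [0.435, -3.108, -0.001]
contact_force: [0.4, -1.1, -3.8]
opening: 0.0396
grip_force: 61.9
t: 21.08
tool_pos: [0.6093, 0.0075, 0.0077]
tool_rot: [-0.437, 3.109, -0.001]
contact_force: [0.2, -0.1, 1.4]
opening: 0.0393
grip_force: 62.3
t 21.08 now [609.3   7.5   7.7] closing 106.0 q6 -1.96 open 0.0393
608.6,7.4,8,106 [ 0.0007  0.0001 -0.0003] [-0.001  0.002  0.   ]
```

```bash
python3 jog.py '0.06 0 0 0 0 0 0 | 0.06 0 0 0 0 0 0 | 0.06 0 0 0 0 0 0 | 0.06 0 0 0 0 0 0 | 0.06 0 0 -2 0 0 0 | 0.06 0 0 -6 0 0 0 | 0.085 0 0 -9.5 0 0 0 | 0.085 0 0 -9.5 0 0 0 | 0.085 0 0 -9.5 0 0 0 | 0.085 0 0 -9.5 0 0 0'; python3 plan.py 631.3,-223.8,101,87.3
```

```text
t: 21.92
tool_pos: [0.6081, 0.0076, 0.1012]
tool_rot: [-0.437, 3.111, -0.0]
contact_force: [-0.5, -0.5, -0.5]
opening: 0.0848
grip_force: 0.0
t 21.92 now [608.1   7.6 101.2] closing 106.0 q6 -1.96 open 0.0848
631.3,-223.8,101,87.3 [ 4.150e-02 -2.289e-01  2.000e-04] [-0.     0.     0.326]
```

```bash
python3 jog.py '0.085 4.1 -22.9 0 0 0 6.52 | 0.085 4.1 -22.9 0 0 0 6.52 | 0.085 4.1 -22.9 0 0 0 6.52 | 0.085 4.1 -22.9 0 0 0 6.52 | 0.085 4.1 -22.9 0 0 0 6.52 | 0.085 4.1 -22.9 0 0 0 6.52 | 0.085 4.1 -22.9 0 0 0 6.52 | 0.085 4.1 -22.9 0 0 0 6.52 | 0.085 4.1 -22.9 0 0 0 6.52 | 0.085 4.1 -22.9 0 0 0 6.52'; python3 plan.py 631.3,-223.8,12,87.3
```

```text
t: 22.75
tool_pos: [0.6313, -0.2222, 0.1]
tool_rot: [-0.071, -3.139, -0.002]
contact_force: [0.4, 0.0, -0.0]
opening: 0.085
grip_force: 0.0
t 22.75 now [ 631.3 -222.2  100. ] closing 87.4 q6 -1.98 open 0.085
631.3,-223.8,12,87.3 [-0.0003 -0.0017  0.088 ] [ 0.001 -0.002  0.002]
```

In the tool's units: 0.09 m is 9, 0.08 m is 8.

```bash
python3 jog.py '0.085 0 0 5 0 0 0 | 0.085 0 0 8 0 0 0 | 0.085 0 0 9 0 0 0 | 0.085 0 0 9 0 0 0 | 0.085 0 0 9 0 0 0 | 0.085 0 0 9 0 0 0 | 0.02 0 0 9 0 0 0 | 0.02 0 0 9 0 0 0 | 0.02 0 0 9 0 0 0 | 0.02 0 0 9 0 0 0 | 0.02 0 0 9 0 0 0 | 0.02 0 0 9 0 0 0 | 0.02 0 0 9 0 0 0 | 0.02 0 0 9 0 0 0 | 0.02 0 0 9 0 0 0'; python3 jog.py '0.02 0 0 -0.5 0 0 0 | 0.02 0 0 -1 0 0 0 | 0.02 0 0 -4 0 0 0 | 0.02 0 0 -7.5 0 0 0 | 0.02 0 0 -7.5 0 0 0 | 0.02 0 0 -7.5 0 0 0'; python3 plan.py 506.5,-347,90,26
python3 - <<'E'
from seg import *
I={n:ctrl.get_image(n) for n in P}
c=[cv2.resize(I["scene"][120:260,150:350],(780,546))]
cv2.imwrite("pics/s3.png",c[0][:,:,::-1])
E
```

```text
t: 24.0
tool_pos: [0.6325, -0.2242, 0.0121]
tool_rot: [0.074, 3.14, -0.001]
contact_force: [-0.9, -0.1, 5.0]
opening: 0.025
grip_force: 61.1
t: 24.5
tool_pos: [0.6334, -0.2245, 0.089]
tool_rot: [0.073, 3.136, -0.003]
contact_force: [-0.7, 1.0, -3.8]
opening: 0.0251
grip_force: 60.4
t 24.5 now [ 633.4 -224.5   89. ] closing 87.3 q6 -1.98 open 0.0251
506.5,-347,90,26 [ 0.121  -0.1283 -0.0013] [1.00e-03 5.00e-03 1.07e+00]
```

View pics/s3.png

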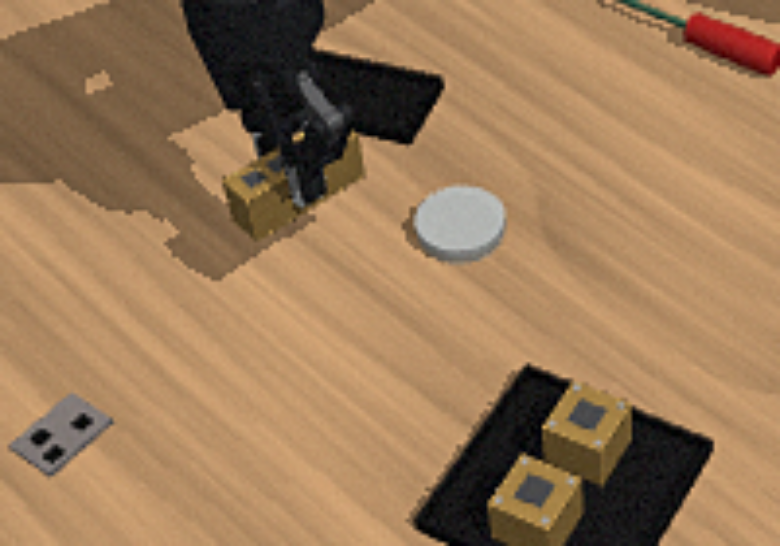

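The bar is held level, the petri dish is untouched, and both carriers stand side by side in the square tray at (587,430) and (535,505) in the crop. Move to the long tray.

```bash
python3 jog.py '0.02 12.1 -12.8 0 0 0 21.4 | 0.02 12.1 -12.8 0 0 0 21.4 | 0.02 12.1 -12.8 0 0 0 21.4 | 0.02 12.1 -12.8 0 0 0 21.4 | 0.02 12.1 -12.8 0 0 0 21.4 | 0.02 12.1 -12.8 0 0 0 21.4 | 0.02 12.1 -12.8 0 0 0 21.4 | 0.02 12.1 -12.8 0 0 0 21.4 | 0.02 12.1 -12.8 0 0 0 21.4 | 0.02 12.1 -12.8 0 0 0 21.4 | 0.02 12.1 -12.8 0 0 0 21.4 | 0.02 12.1 -12.8 0 0 0 21.4'; python3 plan.py 506.5,-347,15,26
```

```text
t: 25.6
tool_pos: [0.5043, -0.3453, 0.0847]
tool_rot: [-1.661, -2.663, -0.001]
contact_force: [0.4, 0.7, -3.1]
opening: 0.0246
grip_force: 60.6
t 25.6 now [ 504.3 -345.3   84.7] closing 26.1 q6 -1.18 open 0.0246
506.5,-347,15,26 [-0.0027  0.0013  0.0697] [-0.001 -0.003  0.002]
```

In the tool's units: 0.072 m is 7.2, 0.071 m is 7.1.

```bash
python3 jog.py '0.02 -0.1 0 3 0 0 0 | 0.02 -0.1 0 5 0 0 0 | 0.02 -0.1 0 6 0 0 0 | 0.02 -0.1 0 6.4 0 0 0 | 0.02 -0.1 0 6.7 0 0 0 | 0.02 -0.1 0 6.9 0 0 0 | 0.02 -0.1 0 7 0 0 0 | 0.02 -0.1 0 7.1 0 0 0 | 0.02 -0.1 0 7.2 0 0 0 | 0.02 -0.1 0 7.2 0 0 0 | 0.02 -0.1 0 7.2 0 0 0'; python3 plan.py 506.5,-347,15,26
```

```text
t: 26.52
tool_pos: [0.506, -0.3474, 0.0151]
tool_rot: [1.664, 2.663, -0.0]
contact_force: [1.3, 0.3, -1.8]
opening: 0.0249
grip_force: 60.8
t 26.52 now [ 506.  -347.4   15.1] closing 26.0 q6 -1.18 open 0.0249
506.5,-347,15,26 [0.0002 0.0006 0.0001] [0.001 0.002 0.   ]
```

Contact is just starting, so I'll lower 1 mm more, release, rise, move back and look.

```bash
python3 jog.py '0.02 0 0 0.1 0 0 0 | 0.02 0 0 0.1 0 0 0 | 0.02 0 0 0.1 0 0 0'; python3 jog.py '0.045 0 0 0 0 0 0 | 0.045 0 0 0 0 0 0 | 0.045 0 0 0 0 0 0 | 0.045 0 0 0 0 0 0 | 0.045 0 0 -2 0 0 0 | 0.045 0 0 -6 0 0 0 | 0.085 0 0 -20 0 0 0 | 0.085 0 0 -20 0 0 0 | 0.085 0 0 -20 0 0 0 | 0.085 0 0 -20 0 0 0 | 0.085 0 0 -20 0 0 0'; python3 plan.py 350,-350,220,26
```

```text
t: 26.77
tool_pos: [0.5061, -0.3474, 0.0151]
tool_rot: [1.664, 2.664, -0.0]
contact_force: [-2.9, 2.1, 4.4]
opening: 0.025
grip_force: 61.7
t: 27.68
tool_pos: [0.508, -0.3491, 0.2208]
tool_rot: [1.658, 2.654, -0.003]
contact_force: [1.1, 0.7, 0.4]
opening: 0.0852
grip_force: 0.0
t 27.68 now [ 508.  -349.1  220.8] closing 26.0 q6 -1.18 open 0.0852
350,-350,220,26 [ 0.0685 -0.1424 -0.0007] [0.005 0.011 0.   ]
```

In the tool's units: -0.18 m is -18, 0.085 m is 8.5.

```bash
python3 jog.py '0.085 8.5 -18 0 0 0 0 | 0.085 8.5 -18 0 0 0 0 | 0.085 8.5 -18 0 0 0 0 | 0.085 8.5 -18 0 0 0 0 | 0.085 8.5 -18 0 0 0 0 | 0.085 8.5 -18 0 0 0 0 | 0.085 8.5 -18 0 0 0 0'
python3 - <<'E'
from seg import *
I={n:ctrl.get_image(n) for n in P}
for n in P: cv2.imwrite(f"pics/{n}4.png",I[n][:,:,::-1])
E
```

```text
t: 28.27
tool_pos: [0.3051, -0.3492, 0.212]
tool_rot: [-1.668, -2.661, -0.001]
contact_force: [-0.1, -0.5, -0.6]
opening: 0.0848
grip_force: 0.0
```

View pics/scene4.png

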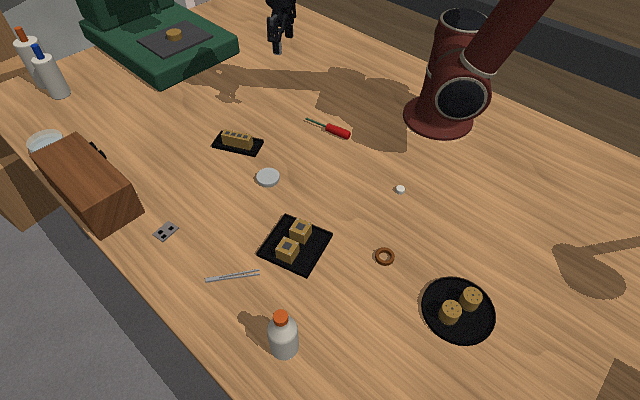

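View pics/top4.png

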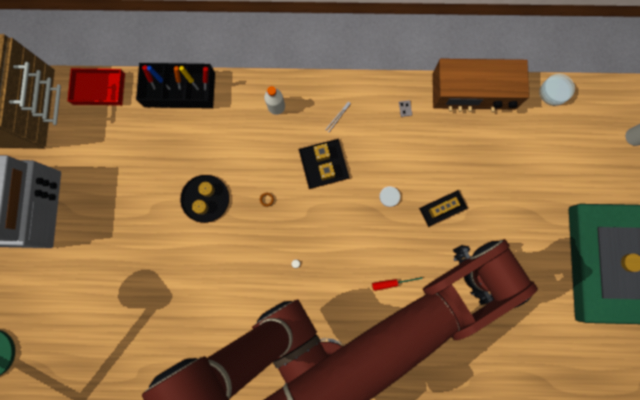

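All five holders are in their trays: in the top view, pucks at (205,188) and (199,207), carriers at (322,152) and (326,171), and the bar at (445,207). The petri dish is still at (390,196). One numeric check before handing in.

Run:
```python
from seg import *
I={n:cv2.imread(f"pics/{n}4.png")[:,:,::-1].copy() for n in P}
D={"dish":(521.6,378.5,0),"sq":(638.4,15.9,16),"lt":(506.5,-346.5,-64)}
for k,t,a,b,r in(("A","dish",(205,188),(451,309),14),("B","dish",(199,207),(472,294),14),("cA","sq",(322,152),(288,246),13),("cB","sq",(327,171),(300,226),13),("L","lt",(445,207),(237,136),24)):
    h1,h2=brass(I["top"],"top",a,r),brass(I["scene"],"scene",b,r)
    p,e=tri(cen(h1),cen(h2));p=p*1000;x,y,g=D[t];g=np.radians(g);dx,dy=p[0]-x,p[1]-y
    print(k,p.round(1),"gap",round(e*1000,1),"in tray",np.round([dx*np.cos(g)+dy*np.sin(g),-dx*np.sin(g)+dy*np.cos(g)],1))
for n,c in(("top",(390,196)),("scene",(267,177))):
    h=cv2.cvtColor(I[n],cv2.COLOR_RGB2HSV);h=blob(cv2.inRange(h,(0,0,130),(180,60,255)),c,20);print("petri",(onz(n,cen(h),.012)*1000).round())
```

```text
A [547.1 369.9  37.2] gap 0.4 in tray [25.5 -8.6]
B [492.2 385.4  37.2] gap 0.3 in tray [-29.4   6.9]
cA [667.8  22.5  36.9] gap 0.2 in tray [30.1 -1.7]
cB [609.2   6.4  37.4] gap 0.4 in tray [-30.7  -1.1]
L [ 505.6 -345.9   39.6] gap 0.7 in tray [-1.  -0.5]
petri [ 537. -186.   12.]
petri [ 537. -187.   12.]
```

```bash
python3 -c "
from station import ctrl
print(ctrl.finish_job())"
```

```text
the job is handed in; nothing more can be done
None
```

All five holders are standing in their trays and the petri dish has not moved; I handed the job in at about 28 s, and the hand-in returned no verdict.

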